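# Close a vial in the screw-capped test cell

### The arm

A 6-joint arm with a two-finger parallel gripper is mounted at the origin on a cart in front of the work surface, level with it; the furniture and walls round the work are solid. World frame = base frame: x ahead of the robot, y to its left, z up, the work surface at z = 0. Lengths are in m, angles in rad, forces in N, time in s.
With the tool pointing down it reaches from about 0.3 to 0.85 m from the base axis. Payload 5.4 kg.
Tool frame: the origin (TCP) lies at the very end of the fingers, on their centre line; the grasp point (between the pads) lies 19 mm behind it; z points along the fingers, y is the line along which they close (so a half turn about z gives the same grasp; the last joint's range is limited). The gripper opens to 85 mm and grips with 20 to 120 N. Pads are 22 mm wide; open, the fingers measure 114 mm over their backs; the gripper's body (76 mm by 85 mm) begins 54 mm behind the grasp point. The pads swing forward as they close: fully open they stand 13 mm farther back than shut.
Start: joints at [-1.356, 0.158, 1.597, -0, 1.386, -0.21], TCP at [0.237, -0.524, 0.231] pointing down, gripper open.
Joint ranges: [-2.91, 2.91], [-0.94, 2.29], [0.18, 2.7], [-1.29, 4.43], [0.17, 2.64], [-3, 3]. Speed limits (rad/s): [2.57, 2.57, 3.14, 3.14, 3.14, 3.14].

### API

Orientations are given as [roll, pitch, yaw] about the fixed x, y, z axes, in that order (R = Rz(yaw) Ry(pitch) Rx(roll)).
In Python, from cell import read_state, camera, camera_model, job_done gives the robot as it stands. The module is installed in compiled form; this text tells all that it offers.
- The arm moves only by the shell command python3 -m pendant 'ROWS' [FORCE]. ROWS is JSON, a list that holds one entry, the list of rows, each a list of 7 numbers: the shift along the tool's x, y, z in m, then the turn, a rotation vector about the tool's x, y, z in degrees, then the opening, from 0 (shut) to 1 (fully open). In form: [[[x, y, z, wx, wy, wz, fingers], ...]]. A call has 1 to 8 rows; each row shifts and turns the commanded pose from where the row before left it, along the tool's axes as they then stand; what a row does not reach is not made up. A row lasts 1/8 s, in which the tool goes at most 62.5 mm and 10.7 degrees, less where a joint would pass 70% of its speed; a pose out of reach is approached as far as the arm can. A call is refused whole if a number of a shift passes 0.0625 or a number of a turn 10.7, either way. A call with a gripper value outside its range is refused whole. The fingers move at their own pace and stop on an object; FORCE is the grip in N (left out, the last holds). Time passes only in rows, so rows that do not move let the fingers close. It gives the time, the measured TCP pose, the force, the opening and the grip force at its end, in the units of the state.
- read_state(): the state, without advancing time (a new reading comes with each control period).
- camera(name): name is "side" or "top"; returns the picture (480x640x3 uint8, blue, green, red); there is no depth.
- camera_model(name): a dict with "vfov" (degrees; the focal length in pixels is half the picture's height over the tangent of half this angle, whatever the lens; pixels are square), "cx", "cy" (the principal point, pixels), "distortion" ([k1, k2, p1, p2, k3] as OpenCV has them; the pictures are not rectified), "R" (3x3) and "t" (3): a world point X has camera coordinates R X + t. Camera axes: x right, y down, z forward; pixel columns grow to the right and rows downward; lengths in m; the calibration is good to about 2 mm. A picture is of the moment at which its call begins. camera_model takes no time and is no camera call.
- job_done(): hands the job in; it is judged then, once.
The state is a dict: "t": time; "q": joint angles; "qvel": joint speeds; "joint_torque": joint torques, N m; "tool_pos": TCP position; "orientation": TCP orientation; "wrist_force": force on the tool from outside, world axes, zero at the start; "ft_torque": the same for the moment, N m; "opening": finger opening in m; "gripper_force": force on a finger pad.
Only numpy, scipy, OpenCV 4.12 (cv2) and the standard library are available. Lean on these libraries where they do the work, as an engineer would, in place of code of your own. Each camera call takes 0.05 s, during which the arm holds its last target. There are 200 camera calls.

### The job

Stand the glass vial upright inside the open test cell, then screw the cell's cap fully home over it and let go. The cap's thread start cannot be read from outside: set the cap level on the neck, turn it backward (anticlockwise from above) until it drops a little, then turn it forward (clockwise) to the stop. Do not tip the vial over, and do not force the cap against a stop.

Things in the scene. Friction and masses are not known exactly. Their poses are not given: they have to be found in the camera images.
- cell: Fixed steel test cell: round flange 120 mm across, 8 mm thick, with four bolts (tops 12 mm up); body 70 mm across up to 44 mm; then an open neck. Origin: centre of the underside, z up. A coarse four-start right-hand thread surrounds the neck out to 31 mm radius; starts repeat every 90 degrees, their direction differs each run, unrelated to this body's yaw.
- cell_rim (a point): Centre of the neck's rim, 68 mm above the cell's origin. The neck is 52 mm across outside, tapering over the last 6 mm to 45 mm at the rim; the bore is 37 mm across at the rim, wider below.
- cell_floor (a point): Centre of the flat floor inside the cell, 28 mm above its origin: the vial stands here, its top 20 mm above the rim.
- cell_flights (a point): 60 mm above the cell's origin, on the axis. Set on the neck, the cap mostly rests on thread flights, its origin 57 to 62 mm above the cell's (sometimes 62 to 64, on the peaks of the end stops, whence it slips off to either side). It climbs 4.5 mm per rad as it is turned back (anticlockwise from above), at most 1.1 rad, until it drops off their ends. Forward (clockwise) it jams on an end stop.
- cell_gap (a point): 54 mm above the cell's origin, on the axis: the cap's origin is here (within 1.5 mm) once it has dropped, about 7 mm, into the thread starts. The gap gives it about 0.35 rad of play and ends at a stop that bars turning farther back. By chance the cap may be set straight into it. A cap held by a stiff arm drops only if pressed lightly or lowered.
- cell_home (a point): 48.5 mm above the cell's origin, on the axis: the cap's origin is here when fully home. From the gap it gets here by turning forward (clockwise from above) 0.9 to 1.4 rad; it sinks 4.5 mm per rad along the thread, so the arm must follow down or press lightly, until the pins meet the end stop. Turning needs under 1 N m; much more means that it is against a stop.
- cap: Loose steel screw cap, about 0.2 kg: ribbed round cup, open side down, 76 mm across, 47 mm high, with a dark steel grip bar on top; 69 mm high in all. Hollow 42 mm deep. Four 4 mm pins inside, 90 degrees apart between its x and y axes, leave a 54 mm circle; their undersides are 2 mm above the origin. Origin: centre of the mouth, z up. Starts standing on the worktop.
- cap_grip (a point): Centre of the cap's grip bar, 58 mm above the cap's origin. The bar is 56 mm long (along the cap's x), 16 mm thick (along its y) and 22 mm high.
- vial: Loose small glass vial, 35 g, 28 mm across and 60 mm high with a black cap 24 mm across (top 12 mm), standing upright on the worktop. Origin: centre of its underside, z up.
Things that resemble listed ones, but are neither listed nor needed, are in the scene too. Leave any turquoise look-alike of the vial alone.

How it is judged:
By the outcome, as a careful person would: the job done as asked, in the order asked, and still so for the second after the job is handed in, with the robot touching nothing.
It also fails if it takes over 64 s, if anything falls off the work surface, if the arm or the gripper's body presses on something with over 40 N, if the wrist force passes 120 N, or if a joint passes its speed limit or range.

## Working session

There is one attempt and no reset: what is moved stays moved. The work goes in short steps, Python scripts to look and compute and a shell command to move; the robot and the scene stay as the last step left them, time stands still between calls to the robot, and variables do not carry over. Pictures are saved under pics/ and viewed, at most 10 in all, crops included, and the job is handed in when it is done.

```bash
mkdir -p pics
python3 - <<'E'
from cell import *
import cv2
for n in("top","side"):
    cv2.imwrite(f"pics/{n}0.png",camera(n)); m=camera_model(n); print(n,m)
s=read_state(); print(s)
E
```

```text
top {'vfov': 54.01195272046131, 'cx': 319.71652773311484, 'cy': 228.3366968992356, 'distortion': array([-0.1143469,  0.       ,  0.       ,  0.       ,  0.       ]), 'R': array([[-0.02855547, -0.99954141, -0.01007767],
       [-0.9926395 ,  0.02954244, -0.11744816],
       [ 0.11769202,  0.00664971, -0.99302788]]), 't': array([0.0370556 , 0.50869293, 1.10534498])}
side {'vfov': 52.10446254968649, 'cx': 316.24073768801173, 'cy': 247.44247474270082, 'distortion': array([-0.064295,  0.      ,  0.      ,  0.      ,  0.      ]), 'R': array([[-0.99849901, -0.0547364 ,  0.00191049],
       [-0.03121859,  0.5401342 , -0.84099967],
       [ 0.04500137, -0.83979698, -0.54103226]]), 't': array([0.51687937, 0.06888299, 1.20606671])}
{'t': 0.1, 'q': array([-1.35609174e+00,  1.59001185e-01,  1.59812740e+00, -1.21142299e-05,
        1.38622113e+00, -2.10079646e-01]), 'qvel': array([-0.00159212, -0.00223839, -0.00311969,  0.0009756 , -0.00044889,
       -0.00071476]), 'joint_torque': array([-2.22386639e-04, -3.96989214e+01, -3.32338929e+01, -1.93370233e-04,
        4.25250095e-03, -1.08270406e-07]), 'tool_pos': array([ 0.23683807, -0.52334733,  0.23039629]), 'orientation': array([-3.13987174e+00, -3.54770384e-04,  4.24786163e-01]), 'wrist_force': array([ 0.40248586, -0.49586315,  0.1648722 ]), 'ft_torque': array([ 0.01874117,  0.02090598, -0.0297191 ]), 'gripper_force': 0.0, 'opening': 0.08543971314543984}
```

View pics/top0.png

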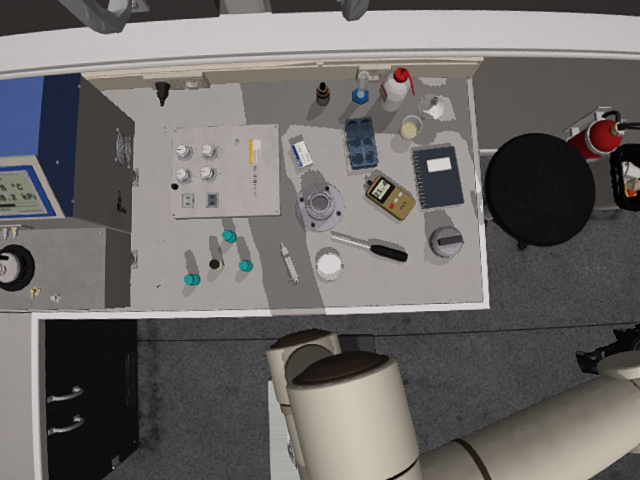

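View pics/side0.png

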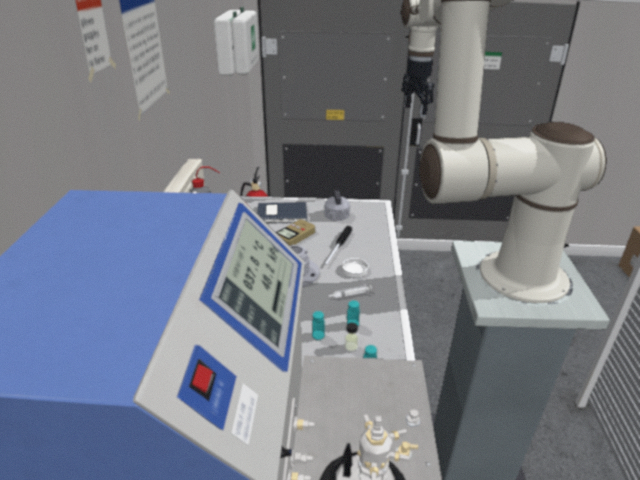

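The top view shows the cell at (320,204), the cap at (446,241), and the black-capped vial at (216,264) among three turquoise look-alikes. The side view shows the vial at (351,337) and the cap at (337,208). Next I'll enlarge the crops.

Run:
```python
import cv2,numpy as np
t=cv2.imread("pics/top0.png");s=cv2.imread("pics/side0.png")
def c(im,x,y,h=32): return cv2.resize(im[y-h:y+h,x-h:x+h],(260,260),interpolation=cv2.INTER_CUBIC)
cv2.imwrite("pics/m1.png",np.vstack([np.hstack([c(t,320,204),c(t,446,241),c(t,222,260)]),np.hstack([c(s,310,265),c(s,337,208),c(s,345,332)])]))
```

```text
(no output)
```

View pics/m1.png

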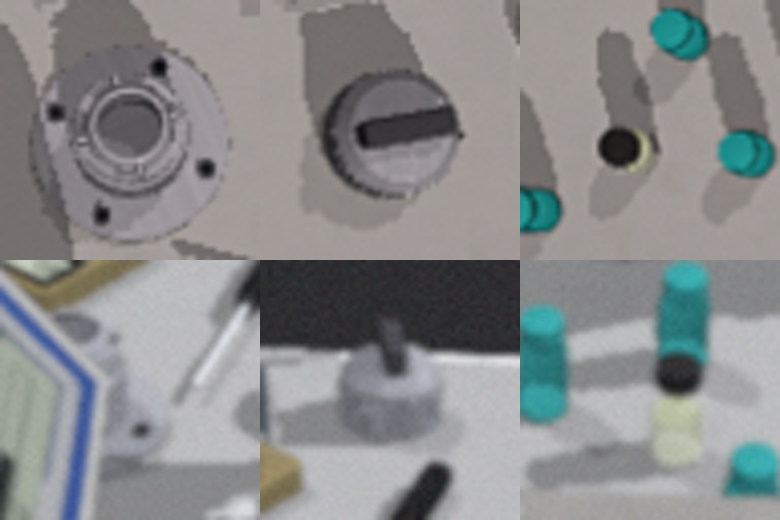

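The crops show the rim centre at about (319.7,202.5), four bolts whose centres average (320,206.5), the grip bar centred near (450,240.5), and the vial's black top near (215,264). Next I'll measure these by masks and cast the rays.

```bash
cat > h.py <<'E'
from cell import *
import cv2,numpy as np
def ray(n,p):
    m=camera_model(n);f=240/np.tan(np.radians(m["vfov"]/2))
    K=np.array([[f,0,m["cx"]],[0,f,m["cy"]],[0,0,1]])
    u=cv2.undistortPoints(np.array([[p]],float),K,m["distortion"])[0,0]
    return -m["R"].T@m["t"], m["R"].T@np.array([u[0],u[1],1])
def onz(n,p,z):
    o,d=ray(n,p);return o+d*(z-o[2])/d[2]
def blobs(im,mask,box):
    x0,y0,x1,y1=box;k=np.zeros_like(mask);k[y0:y1,x0:x1]=mask[y0:y1,x0:x1]
    n,l,s,c=cv2.connectedComponentsWithStats(k)
    return [(s[i,4],c[i],np.argwhere(l==i)[:,::-1]) for i in range(1,n) if s[i,4]>=4]
E
python3 - <<'E'
from h import *
np.set_printoptions(precision=4,suppress=True)
t=cv2.imread("pics/top0.png");s=cv2.imread("pics/side0.png")
g=t.max(2);gs=s.max(2)
print("vial top");[print(a,c,onz("top",c,.06)) for a,c,p in blobs(t,(g<60).astype(np.uint8),(205,255,225,275))]
print("vial side");
for a,c,p in blobs(s,(gs<70).astype(np.uint8),(340,318,362,350)): print(a,c,onz("side",c,.054))
hsv=cv2.cvtColor(t,cv2.COLOR_BGR2HSV);teal=((hsv[...,0]>80)&(hsv[...,0]<95)&(hsv[...,1]>150)).astype(np.uint8)
print("teal");[print(a,c,onz("top",c,.03)) for a,c,p in blobs(t,teal,(180,220,260,295))]
print("bolts");B=[]
for a,c,p in blobs(t,(g<85).astype(np.uint8),(292,176,350,232)): print(a,c,onz("top",c,.012)); 
for q in [(160,67),(56,112),(207,168),(102,214)]:
    B.append(onz("top",(288+(q[0]+.5)/4.0625-.5,172+(q[1]+.5)/4.0625-.5),.012))
print(np.array(B),np.mean(B,0))
for q,z in [((129,124),.068)]: print("rim",onz("top",(288+(q[0]+.5)/4.0625-.5,172+(q[1]+.5)/4.0625-.5),z))
print("bar")
for a,c,p in blobs(t,(g<75).astype(np.uint8),(430,225,470,257)):
    P=np.array([onz("top",q,.069) for q in p])[:,:2]; w=np.linalg.eigh(np.cov(P.T))[1][:,1] if len(P)>4 else 0
    r=cv2.minAreaRect(P.astype(np.float32)*1000)
    print(a,c,onz("top",c,.069),np.degrees(np.arctan2(w[1],w[0])),r)
for a,c,p in blobs(s,(gs<80).astype(np.uint8),(325,185,350,212)): print("s",a,c,onz("side",c,.058))
E
```

```text
vial top
67 [214.     263.8806] [0.4294 0.2724 0.06  ]
vial side
76 [351.3947 327.75  ] [0.4333 0.2747 0.054 ]
teal
118 [228.9237 235.7797] [0.498  0.2426 0.03  ]
109 [245.3211 265.2294] [0.4257 0.2034 0.03  ]
135 [191.7037 279.363 ] [0.3949 0.3343 0.03  ]
bolts
18 [326.5    188.2222] [0.6112 0.0027 0.012 ]
10 [314.1 198.8] [0.5856 0.0341 0.012 ]
22 [322.6364 197.5909] [0.5879 0.0129 0.012 ]
15 [301.4 199.4] [0.585  0.0655 0.012 ]
5 [308.8 201.8] [0.5784 0.0474 0.012 ]
14 [338.4286 213.    ] [ 0.5483 -0.0248  0.012 ]
7 [311.2857 216.5714] [0.5414 0.0422 0.012 ]
16 [312.5 224.5] [0.5217 0.0398 0.012 ]
[[ 0.6115  0.0014  0.012 ]
 [ 0.5855  0.0655  0.012 ]
 [ 0.5484 -0.0251  0.012 ]
 [ 0.5222  0.0392  0.012 ]] [0.5669 0.0202 0.012 ]
rim [0.567 0.021 0.068]
bar
69 [432.4203 241.913 ] [ 0.4653 -0.2397  0.069 ] 178.9970078347364 ((464.6563720703125, -241.75677490234375), (56.401607513427734, 17.4484920501709), 1.587760329246521)
163 [449.3252 239.865 ] [ 0.4688 -0.2799  0.069 ] 98.42875003471994 ((468.7313537597656, -279.8697204589844), (15.555713653564453, 58.4321174621582), 8.09945011138916)
s 314 [336.9618 191.2038] [ 0.4734 -0.321   0.058 ]
```

```bash
cat >> h.py <<'E'
from scipy.spatial.transform import Rotation as Ro
def go(x,y,z,yaw):
    s=read_state();R=Ro.from_euler("xyz",s["orientation"]);T=Ro.from_euler("xyz",[np.pi,0,np.radians(yaw)])
    print("t %.2f"%s["t"],"pos",s["tool_pos"].round(4),"rpy",np.degrees(s["orientation"]).round(2),"F",s["wrist_force"].round(1),"M",s["ft_torque"].round(2),"op %.4f gf %.1f"%(s["opening"],s["gripper_force"]),"q6 %.2f"%s["q"][5])
    d=np.array([x,y,z])-s["tool_pos"]
    print("turn now",np.degrees((R.inv()*T).as_rotvec()).round(2),"shift now-frame",R.inv().apply(d).round(4),"shift after turn",T.inv().apply(d).round(4))
E
python3 -m pendant '[[[0,0,0,0,0,-10.6,1],[0,0,0,0,0,-10.6,1],[0,0,0,0,0,-10.6,1],[0,0,0,0,0,-10.6,1],[0,0,0,0,0,-10.6,1],[0,0,0,0,0,-10.6,1],[0,0,0,0,0,-10.6,1],[0,0,0,0,0,-10.6,1]]]' 40
python3 -m pendant '[[[0.02,0.02,0,0,0,-10.6,1],[0.0424,0.0404,0,0,0,0,1],[0.0424,0.0404,0,0,0,0,1],[0.0424,0.0404,0,0,0,0,1],[0.0424,0.0404,0,0,0,0,1],[0.0424,0.0404,0,0,0,0,1],[0.0424,0.0404,0,0,0,0,1],[0.0424,0.0404,0,0,0,0,1]]]'
python3 -c "
from h import *
go(.4305,.273,.15,120)"
```

```text
t: 1.1
tool_pos: [0.2369, -0.5235, 0.2307]
orientation: [3.141, -0.001, 1.911]
wrist_force: [0.0, 0.2, -0.2]
opening: 0.0856
gripper_force: 0.0
t: 2.1
tool_pos: [0.3475, -0.0986, 0.2311]
orientation: [3.141, 0.0, 2.089]
wrist_force: [1.5, -0.2, -0.3]
opening: 0.0855
gripper_force: 0.0
t 2.10 pos [ 0.3475 -0.0986  0.2311] rpy [1.7998e+02 1.0000e-02 1.1969e+02] F [ 1.5 -0.2 -0.3] M [ 0.01  0.01 -0.02] op 0.0855 gf 0.0 q6 -1.13
turn now [ 0.02  0.01 -0.31] shift now-frame [0.2817 0.2561 0.0811] shift after turn [0.2803 0.2576 0.0811]
```

```bash
python3 -m pendant '[[[0.04,0.036,0,0,0,-0.3,0.65],[0.04,0.037,0,0,0,0,0.65],[0.04,0.037,0.01,0,0,0,0.65],[0.04,0.037,0.01,0,0,0,0.65],[0.04,0.037,0.02,0,0,0,0.65],[0.04,0.037,0.02,0,0,0,0.65],[0.03,0.03,0.02,0,0,0,0.65],[0,0,0,0,0,0,0.65]]]' | tail -3
python3 - <<'E'
from h import *
go(.4305,.273,.048,120)
a=camera("top");b=camera("side");cv2.imwrite("pics/t2.png",a);cv2.imwrite("pics/s2.png",b)
f=lambda i,x,y,h=40:cv2.resize(i[y-h:y+h,x-h:x+h],(400,400),interpolation=cv2.INTER_CUBIC)
cv2.imwrite("pics/m2.png",np.hstack([f(a,216,262),f(b,350,320)]))
E
```

```text
wrist_force: [-0.0, -0.6, 0.0]
opening: 0.0555
gripper_force: 0.0
t 3.10 pos [0.4283 0.2604 0.1487] rpy [-1.7972e+02 -8.0000e-02  1.2024e+02] F [-0.  -0.6  0. ] M [-0.04  0.1   0.05] op 0.0555 gf 0.0 q6 -0.22
turn now [-0.28 -0.08  0.25] shift now-frame [0.0096 0.0087 0.1007] shift after turn [0.0098 0.0082 0.1007]
```

View pics/m2.png

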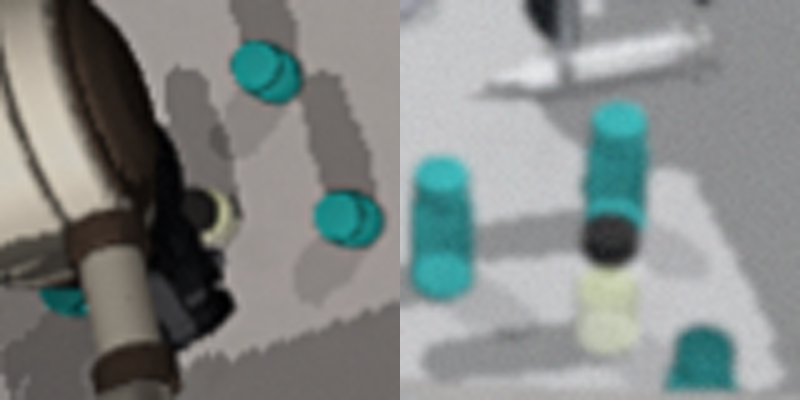

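The top view is mostly hidden by the arm, and the vial still stands at about (216,264). The side view shows the vial clear at (352,328), with the finger tip near (344,290). I'll check the camera against the known TCP.

```bash
cat >> h.py <<'E'
def proj(n,X):
    m=camera_model(n);f=240/np.tan(np.radians(m["vfov"]/2))
    K=np.array([[f,0,m["cx"]],[0,f,m["cy"]],[0,0,1]])
    return cv2.projectPoints(np.array([X],float),cv2.Rodrigues(m["R"])[0],m["t"],K,m["distortion"])[0][0,0].round(1)
E
python3 - <<'E'
from h import *
s=read_state();R=Ro.from_euler("xyz",s["orientation"])
for v in([0,0,0],[0,.03,0],[0,-.03,0]): print(proj("side",s["tool_pos"]+R.apply(v)))
cv2.imwrite("pics/s2c.png",cv2.resize(cv2.imread("pics/s2.png")[200:360,290:420],(650,590)[:2],interpolation=cv2.INTER_CUBIC))
# vial bottom/top centres
print(proj("side",[.430,.273,.06]),proj("side",[.430,.273,0]),proj("top",[.430,.273,.06]),proj("top",[.430,.273,0]))
E
```

```text
[355.5 283.6]
[341.6 288. ]
[369.  279.3]
[353.2 325. ] [351.9 347.1] [213.8 263.6] [219.4 264.7]
```

View pics/s2c.png

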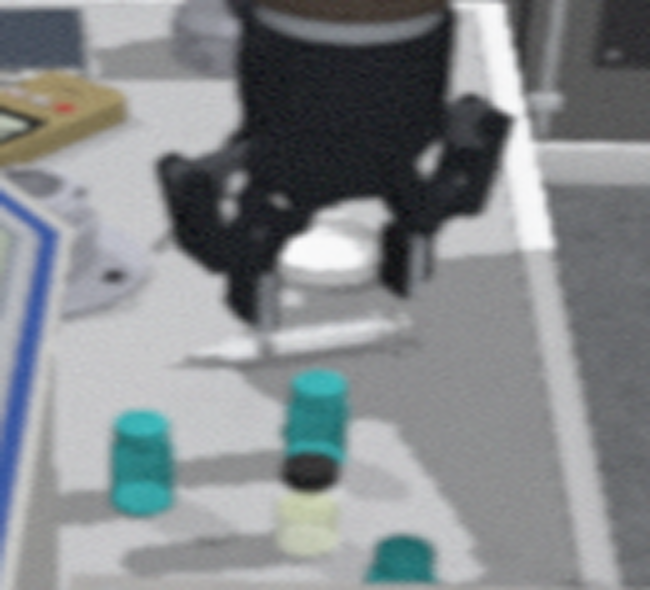

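Finger tips are at about (342,291) and (372,281), within 2 px of the prediction. I'll go down over the vial.

```bash
python3 -m pendant '[[[0.0095,0.0098,0,0,0,0,0.65],[0,0,0.03,0,0,0,0.65],[0,0,0,0,0,0,0.65]]]' | tail -3
python3 -c "
from h import *
go(.432,.2735,.047,120)"
```

```text
wrist_force: [0.2, -0.2, 0.2]
opening: 0.0558
gripper_force: 0.0
t 3.58 pos [0.4325 0.2713 0.1201] rpy [-1.7980e+02 -5.0000e-02  1.1998e+02] F [ 0.2 -0.2  0.2] M [ 0.04  0.02 -0.02] op 0.0558 gf 0.0 q6 -0.20
turn now [-0.2  -0.05 -0.02] shift now-frame [0.0021 0.0009 0.0731] shift after turn [0.0022 0.0006 0.0731]
```

```bash
python3 -m pendant '[[[0.002,0.001,0.02,-0.2,0,0,0.65],[0,0,0.03,0,0,0,0.65],[0,0,0.023,0,0,0,0.65],[0,0,0,0,0,0,0.65],[0,0,0,0,0,0,0.25],[0,0,0,0,0,0,0.2],[0,0,0,0,0,0,0.1],[0,0,0,0,0,0,0.1]]]' 25
python3 -m pendant '[[[0,0,0,0,0,0,0.1],[0,0,0,0,0,0,0.1]]]' | tail -3
python3 - <<'E'
from h import *
go(.432,.2735,.047,120)
a=camera("top");b=camera("side");cv2.imwrite("pics/t3.png",a);cv2.imwrite("pics/s3.png",b)
cv2.imwrite("pics/s3c.png",cv2.resize(b[280:370,300:420],(720,540),interpolation=cv2.INTER_CUBIC))
E
```

```text
t: 4.58
tool_pos: [0.435, 0.2747, 0.0501]
orientation: [3.136, 0.001, 2.095]
wrist_force: [-1.3, -0.5, 5.9]
opening: 0.0216
gripper_force: 24.2
wrist_force: [-1.2, -1.9, 6.3]
opening: 0.0214
gripper_force: 24.2
t 4.83 pos [0.435  0.2747 0.05  ] rpy [1.7966e+02 4.0000e-02 1.2005e+02] F [-1.2 -1.9  6.3] M [-0.21  0.21 -0.  ] op 0.0214 gf 24.2 q6 -0.20
turn now [0.34 0.04 0.05] shift now-frame [ 0.0004 -0.0032  0.003 ] shift after turn [ 0.0004 -0.0032  0.003 ]
```

View pics/s3c.png

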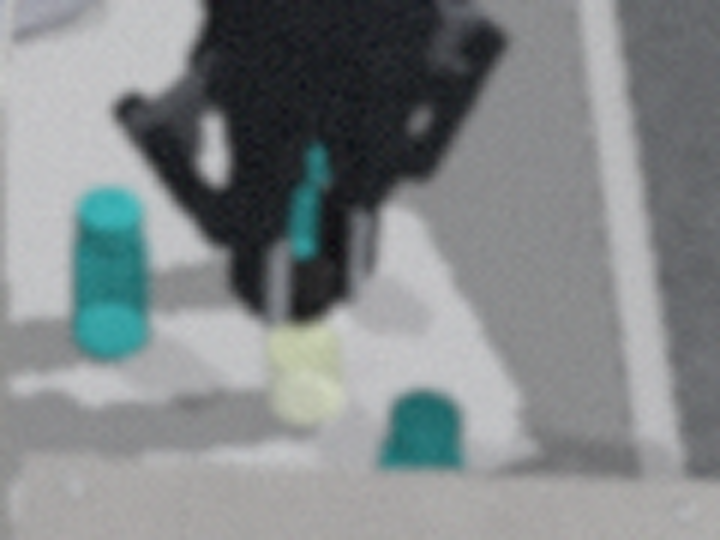

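The side view shows the black cap between the fingers and the body upright below at crop (306,375). The 6 N upward force means the tips rest on the glass shoulder. I'll lift and check how the vial hangs.

```bash
python3 -m pendant '[[[0,0,-0.003,0,0,0,0.1],[0,0,-0.01,0,0,0,0.1],[0,0,-0.03,0,0,0,0.1],[0,0,-0.04,0,0,0,0.1],[0,0,-0.035,0,0,0,0.1],[0,0,0,0,0,0,0.1],[0,0,0,0,0,0,0.1]]]'
python3 - <<'E'
from h import *
go(.567,.0207,.165,120)
a=camera("top");b=camera("side");cv2.imwrite("pics/t4.png",a);cv2.imwrite("pics/s4.png",b)
p=proj("side",read_state()["tool_pos"]);q=proj("top",read_state()["tool_pos"]);print(p,q)
f=lambda i,c,h=32:cv2.resize(i[int(c[1])-h:int(c[1])+h,int(c[0])-h:int(c[0])+h],(400,400),interpolation=cv2.INTER_CUBIC)
cv2.imwrite("pics/m4.png",np.hstack([f(a,q),f(b,p)]))
E
```

```text
t: 5.8
tool_pos: [0.4329, 0.274, 0.1658]
orientation: [3.139, -0.0, 2.095]
wrist_force: [-0.4, -0.0, -1.0]
opening: 0.0213
gripper_force: 24.4
t 5.80 pos [0.4329 0.274  0.1658] rpy [ 1.7985e+02 -1.0000e-02  1.2004e+02] F [-0.4 -0.  -1. ] M [-0.01 -0.03  0.02] op 0.0213 gf 24.4 q6 -0.20
turn now [ 0.15 -0.01  0.04] shift now-frame [-0.2864 -0.0107  0.0007] shift after turn [-0.2864 -0.0105  0.0008]
[354.4 282.4] [202.  260.4]
```

View pics/m4.png

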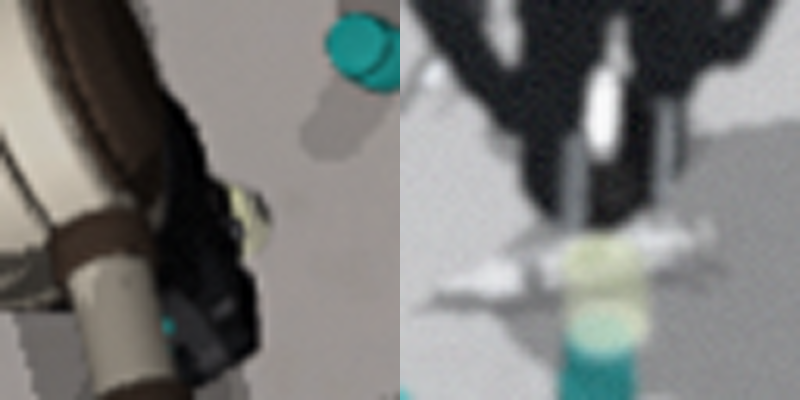

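The vial hangs straight. In the top crop its bottom edge peeks out at (268,218), and in the side crop its bottom centre is at (604,333). I'll fit the visible bottom arc in the top view, using the known radius, to get the hand offset relative to the cell.

Run:
```python
from h import *
from scipy.optimize import least_squares
np.set_printoptions(precision=4,suppress=True)
a=cv2.imread("pics/t4.png");print(proj("side",[.4329,.274,.1158]),proj("top",[.4329,.274,.1158]))
u=cv2.resize(a[220:300,190:240],None,fx=8,fy=8,interpolation=cv2.INTER_CUBIC).astype(int)
bg=np.median(a[240:255,218:230].reshape(-1,3),0);d=np.abs(u-bg).sum(2);print(bg)
pts=[]
for y in np.arange(260.5,269,.5):   # right edge per row
    r=d[int((y-220+.5)*8)]
    xs=np.where(r>60)[0];xs=xs[xs<30*8]
    if len(xs): pts.append((190+(xs.max()+.5)/8-.5,y))
pts=np.array(pts);W=np.array([onz("top",p,.1158) for p in pts]);print(np.c_[pts,W[:,:2]])
for k in range(3):
  f=lambda c:np.hypot(*(W[:,:2]-c).T)-.014
  print(least_squares(f,[.433,.274],loss="soft_l1",f_scale=.001).x); W=W[1:-1]
```

```text
[353.  303.2] [207.5 261.3]
[127. 130. 135.]
[[212.3125 260.5      0.4343   0.2631]
 [212.6875 261.       0.4332   0.2623]
 [212.6875 261.5      0.4321   0.2623]
 [214.4375 262.       0.4309   0.2583]
 [214.5625 262.5      0.4298   0.2581]
 [214.6875 263.       0.4286   0.2578]
 [214.6875 263.5      0.4275   0.2578]
 [214.5625 264.       0.4264   0.2581]
 [214.5625 264.5      0.4253   0.2581]
 [219.4375 265.       0.4239   0.2471]
 [208.6875 265.5      0.4234   0.2714]
 [208.5625 266.       0.4223   0.2717]
 [214.3125 266.5      0.4209   0.2587]
 [214.5625 267.       0.4197   0.2581]
 [209.8125 267.5      0.4189   0.2689]
 [209.8125 268.       0.4178   0.2689]
 [210.1875 268.5      0.4166   0.268 ]]
[0.431  0.2717]
[0.4321 0.2712]
[0.4333 0.2704]
```

```bash
python3 -m pendant '[[[-0.02,0,0,0,0,0,0.1],[-0.05,-0.001,0,0,0,0,0.1],[-0.05,-0.001,0,0,0,0,0.1],[-0.05,-0.001,0,0,0,0,0.1],[-0.05,-0.002,0,0,0,0,0.1],[-0.046,-0.002,0,0,0,0,0.1],[-0.02,0,0,0,0,0,0.1],[0,0,0,0,0,0,0.1]]]' |tail -1
python3 -m pendant '[[[0,0,0,0,0,0,0.1]]]' |tail -1
python3 -c "
from h import *
go(.570,.0227,.125,120)"
```

```text
gripper_force: 24.4
gripper_force: 24.4
t 7.03 pos [0.5696 0.0244 0.1657] rpy [ 1.7986e+02 -9.0000e-02  1.2011e+02] F [-0.3  0.4 -0.5] M [ 0.   -0.04 -0.04] op 0.0216 gf 24.4 q6 -0.70
turn now [ 0.14 -0.09  0.11] shift now-frame [-0.0017 -0.0007  0.0407] shift after turn [-0.0017 -0.0006  0.0407]
```

```bash
python3 -m pendant '[[[-0.0017,-0.0007,0.03,0.1,0,0,0.1],[0,0,0.01,0,0,0,0.1],[0,0,0,0,0,0,0.1],[0,0,0,0,0,0,0.1]]]' |tail -4
python3 -m pendant '[[[0,0,0.004,0,0,0,0.1],[0,0,0.004,0,0,0,0.1],[0,0,0.003,0,0,0,0.1],[0,0,0,0,0,0,0.1]]]' |tail -4
python3 -c "
from h import *
go(.570,.0227,.081,120)"
```

```text
orientation: [3.139, 0.001, 2.096]
wrist_force: [-0.0, -0.3, -0.6]
opening: 0.0217
gripper_force: 24.4
orientation: [3.14, -0.001, 2.095]
wrist_force: [-0.3, -0.6, -0.1]
opening: 0.0213
gripper_force: 24.4
t 8.03 pos [0.5706 0.0213 0.1148] rpy [ 1.7994e+02 -3.0000e-02  1.2003e+02] F [-0.3 -0.6 -0.1] M [ 0.06 -0.01  0.02] op 0.0213 gf 24.4 q6 -0.70
turn now [ 0.06 -0.03  0.03] shift now-frame [0.0015 0.0001 0.0338] shift after turn [0.0015 0.0002 0.0338]
```

```bash
python3 -m pendant '[[[0.001,0,0.004,0,0,0,0.1],[0,0,0.004,0,0,0,0.1],[0,0,0.004,0,0,0,0.1],[0,0,0,0,0,0,0.1]]]' |tail -4
python3 -c "
from h import *
go(.570,.0227,.081,120)"
```

```text
orientation: [3.141, -0.001, 2.095]
wrist_force: [0.1, 0.2, -0.6]
opening: 0.0215
gripper_force: 24.4
t 8.53 pos [0.57   0.0222 0.1027] rpy [ 1.7995e+02 -4.0000e-02  1.2003e+02] F [ 0.1  0.2 -0.6] M [-0.01  0.02  0.01] op 0.0215 gf 24.4 q6 -0.70
turn now [ 0.05 -0.04  0.03] shift now-frame [0.0004 0.0002 0.0217] shift after turn [0.0004 0.0002 0.0217]
```

```bash
python3 -m pendant '[[[0,0,0.006,0,0,0,0.1],[0,0,0.006,0,0,0,0.1],[0,0,0.006,0,0,0,0.1],[0,0,0.003,0,0,0,0.1],[0,0,0,0,0,0,0.1],[0,0,0,0,0,0,0.1]]]' |sed -n '2p;4p'
python3 -m pendant '[[[0,0,0.001,0,0,0,0.1],[0,0,0,0,0,0,0.1]]]' |sed -n '2p;4p'
python3 -m pendant '[[[0,0,0.001,0,0,0,0.1],[0,0,0,0,0,0,0.1]]]' |sed -n '2p;4p'
```

```text
tool_pos: [0.5706, 0.0221, 0.0825]
wrist_force: [0.1, -0.0, -0.1]
tool_pos: [0.5705, 0.0222, 0.0813]
wrist_force: [-0.9, -0.5, -0.8]
tool_pos: [0.5704, 0.0222, 0.0802]
wrist_force: [0.6, 0.0, -1.7]
```

```bash
for i in 1; do python3 -m pendant '[[[0,0,0.001,0,0,0,0.1],[0,0,0,0,0,0,0.1]]]' |sed -n '2p;4p';done
python3 -m pendant '[[[0,0,0.001,0,0,0,0.1],[0,0,0,0,0,0,0.1]]]' |sed -n '2p;4p'
python3 -m pendant '[[[0,0,0.0005,0,0,0,0.1],[0,0,0,0,0,0,0.1]]]' |sed -n '2p;4p'
```

```text
tool_pos: [0.5704, 0.0222, 0.0792]
wrist_force: [0.6, 0.3, -0.4]
tool_pos: [0.5705, 0.0222, 0.0783]
wrist_force: [-0.2, -0.1, -0.5]
tool_pos: [0.5707, 0.0221, 0.0782]
wrist_force: [-0.4, 0.1, 3.4]
```

Contact at z = 0.078, exactly the floor height, so I'll release and lift.

```bash
python3 -m pendant '[[[0,0,0,0,0,0,0.32],[0,0,0,0,0,0,0.4],[0,0,0,0,0,0,0.6],[0,0,-0.01,0,0,0,0.6],[0,0,-0.03,0,0,0,0.6],[0,0,-0.06,0,0,0,0.6],[0,0,-0.04,0,0,0,0.6],[0,0,0,0,0,0,0.6]]]' |sed -n '2p;4,6p'
python3 - <<'E'
from h import *
go(.472,-.2785,.2,98.3)
a=camera("side");cv2.imwrite("pics/s5.png",a)
print(proj("side",[.57,.022,.088]),proj("top",[.57,.022,.088]))
E
```

```text
tool_pos: [0.5729, 0.0217, 0.2233]
wrist_force: [0.7, 0.1, -0.2]
opening: 0.0512
gripper_force: 0.0
t 11.53 pos [0.5729 0.0217 0.2233] rpy [179.47   0.35 120.04] F [ 0.7  0.1 -0.2] M [ 0.01 -0.   -0.03] op 0.0512 gf 0.0 q6 -0.70
turn now [ 0.59  0.25 21.74] shift now-frame [-0.2091 -0.2379  0.0224] shift after turn [-0.2824 -0.1432  0.0233]
[293.8 242.8] [318.8 199.4]
```

```bash
python3 -m pendant '[[[0,0,0,0,0,10.7,0.6],[0,0,0,0.5,0.2,10.7,0.6],[-0.047,-0.024,0,0,0,0.3,0.6],[-0.047,-0.024,0,0,0,0,0.6],[-0.047,-0.024,0,0,0,0,0.6],[-0.047,-0.024,0,0,0,0,0.6],[-0.047,-0.024,0,0,0,0,0.6],[-0.047,-0.024,0,0,0,0,0.6]]]' |tail -1
python3 -m pendant '[[[0,0,0,0,0,0,0.6],[0,0,0,0,0,0,0.6]]]' |tail -1
python3 - <<'E'
from h import *
a=camera("top");b=camera("side");cv2.imwrite("pics/t6.png",a);cv2.imwrite("pics/s6.png",b)
go(.472,-.2785,.12,98.3)
f=lambda i,c,h=32:cv2.resize(i[int(c[1])-h:int(c[1])+h,int(c[0])-h:int(c[0])+h],(400,400),interpolation=cv2.INTER_CUBIC)
cv2.imwrite("pics/m6.png",np.hstack([f(a,(319,203)),f(b,(337,185),40)]))
E
```

```text
gripper_force: 0.0
gripper_force: 0.0
t 12.93 pos [ 0.469  -0.2765  0.2172] rpy [-179.54   -0.26   98.42] F [-0.   1.1  0.7] M [ 0.04 -0.02  0.04] op 0.0515 gf 0.0 q6 -0.90
turn now [-0.46 -0.26  0.12] shift now-frame [-0.0028  0.0034  0.0972] shift after turn [-0.0024  0.0026  0.0972]
```

View pics/m6.png

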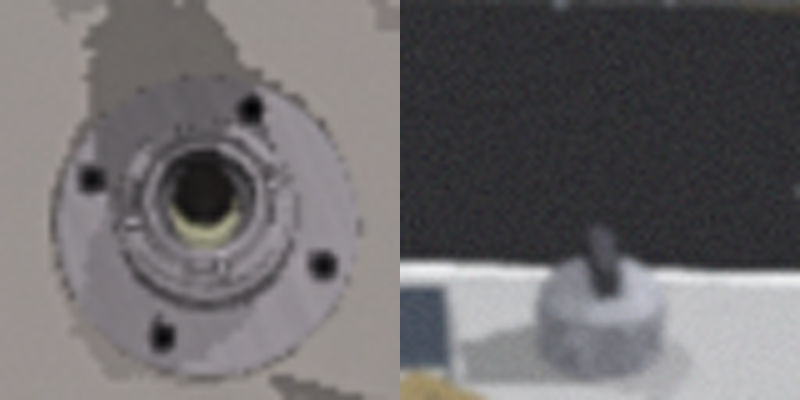

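The top crop shows the vial's black top at about (205,187) inside the rim, whose centre is about (203,196), so it stands upright. The side crop shows the cap untouched. Next I'll calculate the cell centre in robot terms from where I released the vial.

Run:
```python
from h import *
np.set_printoptions(precision=4,suppress=True)
a=cv2.imread("pics/t6.png");g=a.max(2)
for th in(45,60,75):
  for n,c,p in blobs(a,(g<th).astype(np.uint8),(308,188,332,212)):
    (x,y),r=cv2.minEnclosingCircle(p.astype(np.float32));print(th,n,c,onz("top",c,.088),(x,y),r,onz("top",(x,y),.088))
u=cv2.cvtColor(cv2.resize(a[172:236,288:352],None,fx=8,fy=8,interpolation=cv2.INTER_CUBIC),cv2.COLOR_BGR2GRAY)
C=cv2.HoughCircles(u,cv2.HOUGH_GRADIENT,1,10,param1=80,param2=25,minRadius=60,maxRadius=110)
for x,y,r in (C[0][:6] if C is not None else []):
    p=(288+(x+.5)/8-.5,172+(y+.5)/8-.5);print("circ",p,r/8,onz("top",p,.068))
```

```text
45 6 [327.  188.5] [0.5949 0.0023 0.088 ] (327.0, 188.5) 1.1181340217590332 [0.5949 0.0023 0.088 ]
45 87 [319.0575 200.2299] [0.568  0.0215 0.088 ] (319.1027526855469, 200.23973083496094) 5.57273006439209 [0.5679 0.0214 0.088 ]
60 10 [326.5 188.8] [0.5943 0.0035 0.088 ] (326.5, 188.5) 1.581238865852356 [0.595  0.0035 0.088 ]
60 105 [319.1429 200.2286] [0.568  0.0213 0.088 ] (319.5, 199.64285278320312) 6.5318169593811035 [0.5693 0.0204 0.088 ]
75 11 [326.6364 188.9091] [0.594  0.0032 0.088 ] (326.5, 189.0) 1.8028756380081177 [0.5938 0.0035 0.088 ]
75 122 [319.2541 200.2623] [0.5679 0.021  0.088 ] (320.0, 200.0) 7.280210018157959 [0.5684 0.0193 0.088 ]
```

```bash
python3 -m pendant '[[[-0.0028,0.003,0.04,-0.4,-0.2,0,0.6],[0,0,0.04,0,0,0,0.6],[0,0,0.02,0,0,0,0.6],[0,0,0,0,0,0,0.6],[0,0,0,0,0,0,0.6]]]' |tail -1
python3 -c "
from h import *
go(.4716,-.2791,.052,98.3)"
```

```text
gripper_force: 0.0
t 13.55 pos [ 0.4728 -0.2801  0.1191] rpy [1.7996e+02 9.0000e-02 9.8400e+01] F [-0.2  0.1  0.5] M [ 0.03 -0.05  0.02] op 0.0513 gf 0.0 q6 -0.90
turn now [0.04 0.09 0.1 ] shift now-frame [ 0.0012 -0.0011  0.0671] shift after turn [ 0.0011 -0.0011  0.0671]
```

```bash
python3 -m pendant '[[[0.001,-0.001,0.03,0,0,0,0.6],[0,0,0.027,0,0,0,0.6],[0,0,0.006,0,0,0,0.6],[0,0,0,0,0,0,0.6],[0,0,0,0,0,0,0.6]]]' |sed -n '2p;4p'
python3 -m pendant '[[[0,0,0,0,0,0,0.2],[0,0,0,0,0,0,0.1],[0,0,0,0,0,0,0],[0,0,0,0,0,0,0],[0,0,0,0,0,0,0],[0,0,0,0,0,0,0]]]' 80
python3 -c "
from h import *
go(.4716,-.2791,.052,98.3)"
```

```text
tool_pos: [0.4719, -0.2803, 0.0566]
wrist_force: [0.1, -0.3, 0.2]
t: 14.92
tool_pos: [0.4709, -0.2797, 0.0554]
orientation: [-3.141, 0.001, 1.716]
wrist_force: [-2.5, 1.2, 6.0]
opening: 0.0138
gripper_force: 79.2
t 14.93 pos [ 0.4709 -0.2797  0.0554] rpy [-1.7998e+02  4.0000e-02  9.8340e+01] F [-2.5  1.2  6. ] M [0.06 0.29 0.01] op 0.0138 gf 79.2 q6 -0.90
turn now [-0.02  0.04  0.04] shift now-frame [0.0005 0.0008 0.0034] shift after turn [0.0005 0.0008 0.0034]
```

```bash
python3 -m pendant '[[[0,0,-0.005,0,0,0,0],[0,0,-0.03,0,0,0,0],[0,0,-0.05,0,0,0,0],[0,0,-0.03,0,0,0,0],[0,0,0,0,0,0,0],[0,0,0,0,0,0,0]]]' |sed -n '2,6p'
python3 -m pendant '[[[0.02,0.01,0,0,0,0,0],[0.05,0.025,0,0,0,0,0],[0.05,0.025,0,0,0,0,0],[0.05,0.025,0,0,0,0,0],[0.05,0.025,0,0,0,0,0],[0.044,0.021,0,0,0,0,0],[0.02,0.01,0,0,0,0,0],[0,0,0,0,0,0,0]]]' |tail -1
python3 -m pendant '[[[0,0,0,0,0,0,0]]]' |tail -1
python3 - <<'E'
from h import *
a=camera("top");b=camera("side");cv2.imwrite("pics/t7.png",a);cv2.imwrite("pics/s7.png",b)
go(.5696,.0216,.13,98.3)
f=lambda i,c,h=40:cv2.resize(i[int(c[1])-h:int(c[1])+h,int(c[0])-h:int(c[0])+h],(400,400),interpolation=cv2.INTER_CUBIC)
cv2.imwrite("pics/m7.png",np.hstack([f(a,(319,203)),f(b,proj("side",[.57,.022,.12]))]))
E
```

```text
tool_pos: [0.4699, -0.2784, 0.1677]
orientation: [-3.139, -0.002, 1.716]
wrist_force: [0.5, -0.3, -3.8]
opening: 0.0138
gripper_force: 78.5
gripper_force: 78.6
gripper_force: 78.6
t 16.90 pos [0.5686 0.0211 0.1689] rpy [-179.89    0.     98.26] F [ 0.   0.1 -2. ] M [0.06 0.04 0.01] op 0.0143 gf 78.6 q6 -0.32
turn now [-0.11  0.   -0.04] shift now-frame [0.0004 0.0012 0.0389] shift after turn [0.0004 0.0011 0.0389]
```

View pics/m7.png

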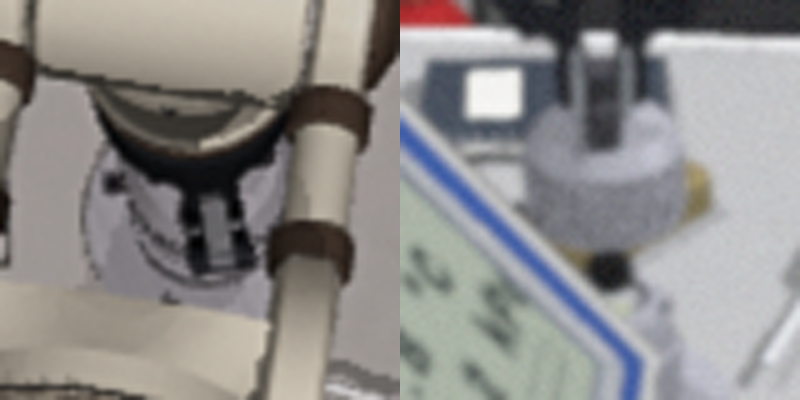

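The side crop shows the held cap centred over the vial's black top, with columns about 605 and 610. I'll lower it onto the neck under force watch.

```bash
python3 -m pendant '[[[0.0004,0.001,0.02,0,0,0,0],[0,0,0.018,0,0,0,0],[0,0,0.005,0,0,0,0],[0,0,0,0,0,0,0],[0,0,0,0,0,0,0]]]' |sed -n '2p;4p'
python3 -m pendant '[[[0,0,0.003,0,0,0,0],[0,0,0,0,0,0,0]]]' |sed -n '2p;4p'
python3 -m pendant '[[[0,0,0.002,0,0,0,0],[0,0,0,0,0,0,0]]]' |sed -n '2p;4p'
python3 -c "
from h import *
go(.5696,.0216,.12,98.3)"
```

```text
tool_pos: [0.5706, 0.0225, 0.1276]
wrist_force: [0.1, 0.0, -1.8]
tool_pos: [0.5701, 0.0227, 0.1238]
wrist_force: [-0.7, 0.3, -2.4]
tool_pos: [0.5699, 0.0227, 0.1216]
wrist_force: [-0.6, 0.3, -2.7]
t 18.02 pos [0.5699 0.0227 0.1216] rpy [-1.7995e+02  1.0000e-02  9.8340e+01] F [-0.6  0.3 -2.7] M [ 0.    0.03 -0.01] op 0.0136 gf 78.5 q6 -0.32
turn now [-0.05  0.01  0.04] shift now-frame [-0.001  -0.0005  0.0016] shift after turn [-0.001  -0.0005  0.0016]
```

```bash
python3 -m pendant '[[[-0.001,0,0.002,0,0,0,0],[0,0,0,0,0,0,0]]]' |sed -n '2p;4p'
python3 -m pendant '[[[0,0,0.002,0,0,0,0],[0,0,0,0,0,0,0]]]' |sed -n '2p;4p'
python3 -c "
from h import *
go(.5696,.0216,.114,98.3)"
```

```text
tool_pos: [0.5703, 0.0216, 0.1198]
wrist_force: [-0.5, 0.4, -2.3]
tool_pos: [0.5703, 0.0222, 0.1177]
wrist_force: [0.4, 2.7, -2.1]
t 18.52 pos [0.5703 0.0222 0.1177] rpy [ 1.7999e+02 -5.0000e-02  9.8320e+01] F [ 0.4  2.7 -2.1] M [ 0.66 -0.15 -0.03] op 0.0134 gf 78.6 q6 -0.32
turn now [ 0.01 -0.05  0.02] shift now-frame [-0.0005 -0.0008  0.0037] shift after turn [-0.0005 -0.0008  0.0037]
```

```bash
python3 -m pendant '[[[0.0008,0,0.001,0,0,0,0],[0,0,0,0,0,0,0]]]' |sed -n '2p;4p'
python3 -m pendant '[[[0,0,0.0015,0,0,0,0],[0,0,0,0,0,0,0]]]' |sed -n '2p;4p'
python3 -c "
from h import *
go(.5696,.0216,.114,98.3)"
```

```text
tool_pos: [0.5702, 0.0226, 0.1168]
wrist_force: [0.8, 0.8, -0.3]
tool_pos: [0.5697, 0.0227, 0.1149]
wrist_force: [0.0, 2.1, -0.5]
t 19.02 pos [0.5697 0.0227 0.1149] rpy [-1.7992e+02 -2.0000e-02  9.8340e+01] F [ 0.   2.1 -0.5] M [0.48 0.14 0.02] op 0.0139 gf 78.9 q6 -0.32
turn now [-0.08 -0.02  0.04] shift now-frame [-0.0011 -0.0002  0.0009] shift after turn [-0.0011 -0.0002  0.0009]
```

```bash
python3 -m pendant '[[[0.0006,0,0.001,0,0,0,0],[0,0,0,0,0,0,0]]]' |sed -n '2p;4p'
python3 -m pendant '[[[0,0,0.001,0,0,0,0],[0,0,0,0,0,0,0]]]' |sed -n '2p;4p'
python3 -m pendant '[[[0,0,0.001,0,0,0,0],[0,0,0,0,0,0,0]]]' |sed -n '2p;4p'
python3 -c "
from h import *
go(.5696,.0216,.114,98.3)"
```

```text
tool_pos: [0.5698, 0.0229, 0.1146]
wrist_force: [-3.4, 1.5, 4.6]
tool_pos: [0.57, 0.0229, 0.1145]
wrist_force: [-5.8, 1.2, 9.7]
tool_pos: [0.5702, 0.0228, 0.1144]
wrist_force: [-6.8, 1.4, 15.2]
t 19.77 pos [0.5702 0.0228 0.1144] rpy [-1.7997e+02  5.0000e-02  9.8360e+01] F [-6.8  1.4 15.2] M [ 0.37  1.56 -0.01] op 0.0140 gf 80.9 q6 -0.32
turn now [-0.03  0.05  0.06] shift now-frame [-0.0011 -0.0008  0.0004] shift after turn [-0.0011 -0.0008  0.0004]
```

Resting at z = 0.1145, which puts the cap origin at about 59 mm, on the flights. I'll ease the pressure and turn back, climbing with it.

```bash
python3 -m pendant '[[[0.0002,-0.0008,-0.0015,0,0,0,0],[0,0,-0.0004,0,0,-4,0],[0,0,-0.0004,0,0,-4,0],[0,0,0,0,0,0,0]]]' |sed -n '2,4p'
python3 -c "
from h import *
go(.5696,.0216,.114,98.3)"
```

```text
tool_pos: [0.5694, 0.0231, 0.1151]
orientation: [-3.142, 0.0, 1.856]
wrist_force: [-3.2, 3.0, 5.1]
t 20.27 pos [0.5694 0.0231 0.1151] rpy [-1.8000e+02  2.0000e-02  1.0637e+02] F [-3.2  3.   5.1] M [0.42 0.62 0.08] op 0.0138 gf 79.6 q6 -0.46
turn now [-0.    0.02  8.07] shift now-frame [-0.0015 -0.0002  0.0011] shift after turn [-0.0016 -0.      0.0011]
```

```bash
python3 -m pendant '[[[0,0,-0.0003,0,0,-4,0],[0,0,-0.0003,0,0,-4,0],[0,0,-0.0003,0,0,-4,0]]]' |sed -n '2,4p'
python3 -m pendant '[[[0,0,-0.0003,0,0,-4,0],[0,0,-0.0003,0,0,-4,0],[0,0,-0.0003,0,0,-4,0]]]' |sed -n '2,4p'
python3 -c "
from h import *
go(.5696,.0216,.114,98.3)"
```

```text
tool_pos: [0.5694, 0.024, 0.1154]
orientation: [3.14, -0.001, 2.067]
wrist_force: [-1.0, 4.6, 1.0]
tool_pos: [0.568, 0.0235, 0.1149]
orientation: [-3.139, -0.002, 2.277]
wrist_force: [-1.8, 1.9, -2.7]
t 21.02 pos [0.568  0.0235 0.1149] rpy [-1.7988e+02 -1.4000e-01  1.3045e+02] F [-1.8  1.9 -2.7] M [ 0.42  0.46 -0.02] op 0.0138 gf 78.6 q6 -0.88
turn now [-0.16 -0.1  32.15] shift now-frame [-0.0025  0.      0.0009] shift after turn [-0.0021  0.0013  0.0009]
```

Contact lost, so it has probably reached the ends of the flights. I'll lower it to confirm the drop.

```bash
python3 -m pendant '[[[0.0004,0,0.002,0,0,0,0],[0,0,0,0,0,0,0]]]' |sed -n '2p;4p'
python3 -m pendant '[[[0,0,0.002,0,0,0,0],[0,0,0,0,0,0,0]]]' |sed -n '2p;4p'
python3 -c "
from h import *
go(.5696,.0216,.114,98.3)"
```

```text
tool_pos: [0.5679, 0.0234, 0.1133]
wrist_force: [-2.6, 0.0, -2.4]
tool_pos: [0.5681, 0.0234, 0.1118]
wrist_force: [-4.4, 1.5, -2.1]
t 21.52 pos [0.5681 0.0234 0.1118] rpy [-1.7988e+02 -8.0000e-02  1.3032e+02] F [-4.4  1.5 -2.1] M [0.08 1.07 0.01] op 0.0136 gf 78.7 q6 -0.87
turn now [-0.13 -0.04 32.02] shift now-frame [-0.0023 -0.     -0.0022] shift after turn [-0.002   0.0012 -0.0022]
```

```bash
python3 -m pendant '[[[0.0006,-0.0005,0.0015,0,0,0,0],[0,0,0,0,0,0,0]]]' |sed -n '2p;4p'
python3 -m pendant '[[[0,0,0.0015,0,0,0,0],[0,0,0,0,0,0,0]]]' |sed -n '2p;4p'
python3 -m pendant '[[[0,0,0.001,0,0,0,0],[0,0,0,0,0,0,0]]]' |sed -n '2p;4p'
python3 -c "
from h import *
go(.5696,.0216,.114,98.3)"
```

```text
tool_pos: [0.568, 0.0235, 0.1107]
wrist_force: [-4.8, -0.4, -0.7]
tool_pos: [0.5681, 0.0235, 0.1093]
wrist_force: [-5.0, -0.3, -1.1]
tool_pos: [0.5682, 0.0235, 0.1089]
wrist_force: [-7.1, -0.2, 3.8]
t 22.27 pos [0.5682 0.0235 0.1089] rpy [-179.96   -0.    130.34] F [-7.1 -0.2  3.8] M [0.03 1.45 0.03] op 0.0138 gf 79.5 q6 -0.87
turn now [-4.000e-02  1.000e-02  3.204e+01] shift now-frame [-0.0024 -0.0002 -0.0051] shift after turn [-0.0021  0.0011 -0.0051]
```

It dropped, with the origin at 53.5 mm, so it is in the gap. Next I'll turn forward and follow it down.

```bash
python3 -m pendant '[[[0.0005,-0.0008,0,0,0,0,0],[0,0,0.0002,0,0,5,0],[0,0,0.0002,0,0,5,0],[0,0,0.0002,0,0,5,0],[0,0,0,0,0,0,0]]]' |sed -n '2,4p'
python3 -m pendant '[[[0,0,0.0004,0,0,5,0],[0,0,0.0004,0,0,5,0],[0,0,0,0,0,0,0]]]' |sed -n '2,4p'
python3 -c "
from h import *
go(.5696,.0216,.114,98.3)"
```

```text
tool_pos: [0.5678, 0.0234, 0.1078]
orientation: [3.141, 0.001, 2.014]
wrist_force: [-1.6, -0.2, -2.9]
tool_pos: [0.5684, 0.0234, 0.1074]
orientation: [3.139, 0.001, 1.841]
wrist_force: [0.4, 0.8, -3.1]
t 23.27 pos [0.5684 0.0234 0.1074] rpy [1.7986e+02 6.0000e-02 1.0546e+02] F [ 0.4  0.8 -3.1] M [ 0.04  0.   -0.04] op 0.0138 gf 78.6 q6 -0.44
turn now [0.14 0.05 7.16] shift now-frame [-0.002   0.0007 -0.0066] shift after turn [-0.0019  0.0009 -0.0066]
```

```bash
python3 -m pendant '[[[0,0,0.0008,0,0,5,0],[0,0,0.0006,0,0,5,0],[0,0,0.0006,0,0,5,0],[0,0,0,0,0,0,0]]]' |sed -n '2,4p'
python3 -c "
from h import *
go(.5696,.0216,.114,98.3)"
```

```text
tool_pos: [0.5684, 0.0233, 0.1057]
orientation: [3.139, 0.001, 1.58]
wrist_force: [-0.3, 0.3, -0.6]
t 23.77 pos [0.5684 0.0233 0.1057] rpy [1.7986e+02 4.0000e-02 9.0500e+01] F [-0.3  0.3 -0.6] M [ 0.01 -0.13 -0.02] op 0.0138 gf 78.8 q6 -0.18
turn now [ 0.14  0.05 -7.8 ] shift now-frame [-0.0017  0.0012 -0.0083] shift after turn [-0.0018  0.001  -0.0083]
```

```bash
python3 -m pendant '[[[0,0,0.0006,0,0,4,0],[0,0,0.0004,0,0,4,0],[0,0,0.0003,0,0,4,0],[0,0,0,0,0,0,0]]]' |sed -n '2,4p'
python3 -c "
from h import *
go(.5696,.0216,.114,98.3)"
python3 -m pendant '[[[0,0,0.0003,0,0,4,0],[0,0,0,0,0,0,0]]]' |sed -n '2,4p'
python3 -c "
from h import *
go(.5696,.0216,.114,98.3)"
```

```text
tool_pos: [0.5684, 0.0234, 0.1046]
orientation: [3.139, -0.0, 1.37]
wrist_force: [0.2, 1.0, 1.2]
t 24.27 pos [0.5684 0.0234 0.1046] rpy [ 1.7985e+02 -1.0000e-02  7.8520e+01] F [0.2 1.  1.2] M [ 0.14 -0.25 -0.03] op 0.0136 gf 79.1 q6 0.03
turn now [  0.15   0.02 -19.78] shift now-frame [-0.0015  0.0015 -0.0094] shift after turn [-0.0019  0.0009 -0.0094]
tool_pos: [0.5683, 0.0235, 0.1043]
orientation: [3.139, -0.0, 1.3]
wrist_force: [1.0, 2.0, 3.2]
t 24.52 pos [0.5683 0.0235 0.1043] rpy [ 1.7987e+02 -2.0000e-02  7.4510e+01] F [1.  2.  3.2] M [ 0.34 -0.33 -0.05] op 0.0138 gf 79.3 q6 0.10
turn now [  0.13   0.   -23.79] shift now-frame [-0.0015  0.0018 -0.0097] shift after turn [-0.002   0.001  -0.0097]
```

Origin is now about 48.9 mm. I'll continue in small turns and watch the torque.

```bash
for i in 1; do python3 -m pendant '[[[0,0,0.0003,0,0,4,0],[0,0,0,0,0,0,0]]]' |sed -n '2,4p'; done
python3 -c "
from h import *
go(.5696,.0216,.114,98.3)"
python3 -m pendant '[[[0,0,0.0002,0,0,3,0],[0,0,0,0,0,0,0]]]' |sed -n '2,4p'
python3 -c "
from h import *
go(.5696,.0216,.114,98.3)"
```

```text
tool_pos: [0.5683, 0.0238, 0.104]
orientation: [3.139, -0.001, 1.231]
wrist_force: [2.3, 3.9, 4.1]
t 24.77 pos [0.5683 0.0238 0.104 ] rpy [ 1.7987e+02 -6.0000e-02  7.0500e+01] F [2.3 3.9 4.1] M [ 0.66 -0.5  -0.03] op 0.0138 gf 79.5 q6 0.17
turn now [  0.14  -0.03 -27.8 ] shift now-frame [-0.0016  0.0019 -0.01  ] shift after turn [-0.0023  0.0009 -0.01  ]
tool_pos: [0.5688, 0.0238, 0.1038]
orientation: [3.138, -0.002, 1.178]
wrist_force: [3.4, 4.2, 3.6]
t 25.02 pos [0.5688 0.0238 0.1038] rpy [ 1.7981e+02 -1.0000e-01  6.7500e+01] F [3.4 4.2 3.6] M [ 0.7  -0.83  0.06] op 0.0135 gf 79.3 q6 0.22
turn now [  0.21  -0.04 -30.8 ] shift now-frame [-0.0017  0.0016 -0.0102] shift after turn [-0.0023  0.0005 -0.0102]
```

```bash
python3 -m pendant '[[[0.0009,0.0003,0.0002,0,0,3,0],[0,0,0,0,0,0,0]]]' |sed -n '2,4p'
python3 -c "
from h import *
go(.5696,.0216,.114,98.3)"
python3 -m pendant '[[[0,0,0.0002,0,0,3,0],[0,0,0,0,0,0,0]]]' |sed -n '2,4p'
python3 -c "
from h import *
go(.5696,.0216,.114,98.3)"
```

```text
tool_pos: [0.5696, 0.0239, 0.1037]
orientation: [3.137, -0.001, 1.127]
wrist_force: [4.4, 1.6, 2.7]
t 25.27 pos [0.5696 0.0239 0.1037] rpy [ 1.7976e+02 -4.0000e-02  6.4590e+01] F [4.4 1.6 2.7] M [ 0.35 -1.18  0.57] op 0.0141 gf 79.4 q6 0.27
turn now [  0.24   0.04 -33.71] shift now-frame [-0.0021  0.001  -0.0103] shift after turn [-0.0023 -0.0004 -0.0103]
tool_pos: [0.5696, 0.0238, 0.1037]
orientation: [3.137, 0.0, 1.078]
wrist_force: [5.0, 2.4, 3.6]
t 25.52 pos [0.5696 0.0238 0.1037] rpy [1.7975e+02 1.0000e-02 6.1760e+01] F [5.  2.4 3.6] M [ 0.24 -0.96  1.71] op 0.0137 gf 84.5 q6 0.32
turn now [  0.24   0.09 -36.54] shift now-frame [-0.0019  0.0011 -0.0103] shift after turn [-0.0022 -0.0003 -0.0103]
```

Torque rose to 1.7 N m and the sinking stopped at 48.3 mm, so the cap is home. I'll unwind the elastic torque, release and retreat.

```bash
python3 -m pendant '[[[0,0,-0.0003,0,0,-3,0],[0,0,0,0,0,0,0]]]' |sed -n '2,4p'
python3 -c "
from h import *
go(.5696,.0216,.114,98.3)"
python3 -m pendant '[[[0,0,0,0,0,0,0.3],[0,0,0,0,0,0,0.5],[0,0,0,0,0,0,0.6],[0,0,-0.01,0,0,0,0.6],[0,0,-0.04,0,0,0,0.6],[0,0,-0.05,0,0,0,0.6],[0,0,-0.05,0,0,0,0.6],[0,0,0,0,0,0,0.6]]]' |sed -n '2p;4,6p'
python3 -m pendant '[[[0,-0.06,0,0,0,0,0.6],[0,-0.06,0,0,0,0,0.6],[0,-0.06,0,0,0,0,0.6],[0,0,0,0,0,0,0.6],[0,0,0,0,0,0,0.6]]]' |sed -n '2p;4,6p'
python3 - <<'E'
from h import *
a=camera("top");b=camera("side");cv2.imwrite("pics/t8.png",a);cv2.imwrite("pics/s8.png",b)
print(read_state()["t"])
f=lambda i,c,h=40:cv2.resize(i[int(c[1])-h:int(c[1])+h,int(c[0])-h:int(c[0])+h],(400,400),interpolation=cv2.INTER_CUBIC)
cv2.imwrite("pics/m8.png",np.hstack([f(a,(319,203)),f(b,proj("side",[.57,.022,.08]))]))
E
```

```text
tool_pos: [0.5696, 0.0239, 0.1037]
orientation: [3.137, -0.001, 1.128]
wrist_force: [5.4, 2.1, 2.3]
t 25.77 pos [0.5696 0.0239 0.1037] rpy [ 1.7976e+02 -4.0000e-02  6.4620e+01] F [5.4 2.1 2.3] M [ 0.32 -1.13  0.64] op 0.0138 gf 79.4 q6 0.27
turn now [ 2.400e-01  3.000e-02 -3.368e+01] shift now-frame [-0.0021  0.001  -0.0103] shift after turn [-0.0023 -0.0003 -0.0103]
tool_pos: [0.5707, 0.0237, 0.2592]
wrist_force: [0.2, -0.4, -0.1]
opening: 0.0512
gripper_force: 0.0
tool_pos: [0.4059, 0.102, 0.2528]
wrist_force: [0.4, 0.4, 0.1]
opening: 0.051
gripper_force: 0.0
27.5
```

View pics/m8.png

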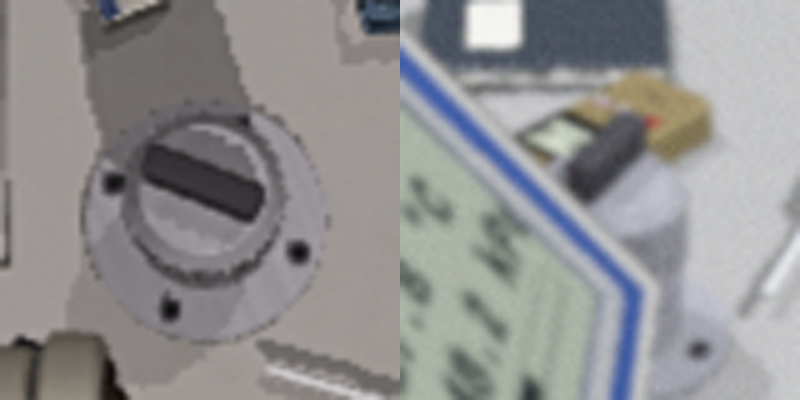

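The cap sits level and low on the cell with its bar released, and the arm is clear. Handing in now.

```bash
python3 -c "
from cell import *
print(job_done())"
```

```text
the job is handed in; nothing more can be done
None
```

The vial stands upright in the cell and the cap is screwed home to its stop (origin about 48 mm up, 1.7 N m peak at the stop, then unwound); I let go, pulled the arm clear and handed the job in at about 27.5 s, though no verdict came back.

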